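# Load the tube scraping cradle

## Task

Using pushes only, clamp the copper tube that waits on the wooden ledge of the scraping cradle, so that old glue can be scraped off it: roll it sideways off the ledge into the V groove, push the sliding tail-stop along its rail until the tube is held tight, end to end, between it and the fixed end block, then press the black cam lever down flat to lock the stop. Never pick the tube up, and leave the loose things lying round the cradle where they are.

Things in the scene. Friction and masses are not known exactly. Their poses are not given: they have to be found in the camera images.
- cradle: Tube scraping cradle, fixed on the bench: dark board 108 x 350 x 18 mm (cradle x -62 to 46 mm) with ledge, V groove, rail, end block and tail-stop. Origin: on the bench top under the middle of the groove. y runs along the groove, x across it from ledge to rail, z up. Aluminium rail: x 10 to 30 mm, over the whole length, top z 50 mm; it keeps the tube from rolling past the groove.
- groove (a point): Mid-length of the V groove, level with its upper edges (36 mm above the bench); axes as the cradle's. Two 45-degree steel faces, 8 mm deep, edges at x -8 and +8 mm, y -150 to +150 mm. A tube lying in it has its centre line at x 0, 1.6 mm above this point; once its centre passes the edge it drops in by itself.
- lip (a point): Top of the lip along the ledge's outer edge, at mid-length: cradle x -52 mm, 37.6 mm above the bench, 4 mm wide. The light wooden ledge runs from here to the groove, y -150 to +150 mm; its top is 34.6 mm above the bench at the lip and rises 2 degrees to 36 mm at the groove.
- end_face (a point): Middle of the fixed steel end block's face, 38 mm above the bench, closing the groove at cradle y -150 mm. The block is dark, x -35 to 9 mm, 20 mm thick, top 62 mm above the bench.
- tube_mid (a point): Centre of the copper tube, 200 mm long, 13.5 mm in diameter, some 50 g, loose; its y axis is the tube's axis. At the start it lies parallel to the groove on the ledge against the lip, its centre 44 mm to the -x side of the groove and 41.5 mm above the bench. Held against the end block its centre is at cradle y -50 mm.
- tail_stop (a joint): Travel in m of the tail-stop, an aluminium slide on the rail with a block over the groove: 0 at its open end, growing as it is pushed towards the end block (cradle -y). Its tube face is at cradle y = 0.125 - value; when the tube is clamped against the end block it reads about 0.075. It slides stiffly (about 6 N) and stays where it is left.
- tail_outer (a point): Point to push on the outer (+y) face of the tail-stop, 38 mm behind its tube face, over the groove (cradle x -1 mm, 55 mm above the bench). The face is flat and upright: cradle x -12 to +10 mm between 37 and 68 mm above the bench, and on over the rail to x 36 mm between 52 and 68 mm.
- cam_lever (a joint): Angle of the black cam lever on top of the tail-stop, in rad: 0 pressed down flat along the rail (locked); at the start 0.5 to 0.75, raised, leaning over towards the end block. It stays where it is left and takes about 2 N to press down, some 30 mm from its pivot.
- lever_pivot (a point): Pivot of the cam lever on the tail-stop: over the middle of the rail (cradle x 20 mm), 77 mm above the bench, 26 mm behind the tube face. The lever reaches 62 mm; lying flat it points to cradle -y. Its black grip, 18 mm wide and 10 mm thick, runs from 18 to 62 mm from the pivot; flat, its top is 82 mm above the bench.
- scraper: Scraper with a wooden handle, 48 x 160 x 16 mm, lying to the right of the cradle; leave alone. Origin under its middle.
- brush: Orange hand brush, 57 x 154 x 91 mm, left on the front of the bench; leave alone. Origin under its middle.
- cutter: Blue screw tube cutter, 37 x 114 x 20 mm, behind the cradle to the left; leave alone. Origin under its middle.
- offcut_a: White foam offcut, 27 x 87 x 22 mm, on the right of the cradle at the edge of the heap of foam pipes; leave alone. Origin under its middle.
- offcut_b: Ribbed foam offcut, 28 x 77 x 19 mm, behind the cradle; leave alone. Origin under its middle.

How it is judged (in metres and radians):
On the way, in this order (a step that is already met when the one before it is completed fails the run):
1. the tube lies in the V groove (x of tube_mid in the frame of groove between -0.003 and 0.003 m and z of tube_mid in the frame of groove below 0.0035 m and angle between the y axis of tube_mid and the y axis of groove, either way round below 0.03 rad), for 0.2 s.
2. the tail-stop is pushed up so that the tube is held between it and the end block (all of step 1 and y of tube_mid in the frame of groove below -0.0475 m and value of joint tail_stop above 0.0725 m), for 0.2 s.
3. the cam lever is pressed down flat (value of joint cam_lever below 0.06 rad), for 0.2 s.
At the end, for the whole second after the job is handed in: The tube lies at rest in the V groove (within 3 mm and 0.03 rad of its line), its end within 2.5 mm of the end block, the tail-stop up against its other end (within 2.5 mm of the place where it clamps the tube), and the cam lever is down flat (under 0.06 rad) (all of step 2 and value of joint cam_lever below 0.06 rad and linear speed of tube below 0.02 m/s); the robot touches nothing.
It fails at once if the tube is picked up: raised some 15 mm above the ledge, or tipped on end (z of tube_mid in the frame of groove above 0.022 m or angle between tube_mid's own y axis and vertical below 1.3 rad or angle between tube_mid's own y axis and vertical above 1.84 rad).
It fails at once if a bystander is pushed more than 30 mm away (distance of any of scraper, brush, cutter, offcut_a, offcut_b from where it was at the start of the episode above 0.03 m).
It also fails if it takes over 51 s, if anything falls off the work surface, if the arm or the gripper's body presses on something with over 40 N, if the wrist force passes 120 N, or if a joint passes its speed limit or range.

## Robot

A 6-joint arm with a two-finger parallel gripper is mounted at the origin on a cart in front of the work surface, level with it; the furniture and walls round the work are solid. World frame = base frame: x ahead of the robot, y to its left, z up, the work surface at z = 0. Lengths are in mm, angles in rad, forces in N, time in s.
With the tool pointing down it reaches from about 400 to 925 mm from the base axis. Payload 12.5 kg.
Tool frame: the origin (TCP) lies on the centre line of the jaws, within the pads' length; the fingertips stand 19 mm ahead of it and the grasp point (between the pads) is the TCP; z points along the fingers, y is the line along which they close (so a half turn about z gives the same grasp; the last joint's range is limited). The gripper opens to 95 mm and grips with 3 to 60 N. Pads are 20 mm wide; open, the fingers measure 119 mm over their backs; the gripper's body (75 mm by 180 mm) begins 59 mm behind the grasp point.
Start: joints at [-0.106, 0.491, 1.559, -0, 1.092, -0.106], TCP at [625.016, 0.021, 233.661] pointing down, gripper open.
Joint ranges: [-3.1, 3.1], [-0.84, 2.19], [0.05, 2.79], [-1.13, 4.28], [0.06, 2.93], [-2.69, 2.69]. Speed limits (rad/s): [2.22, 2.22, 2.79, 3.14, 3.14, 3.14].

## Interface

Orientations are given as a unit quaternion [x, y, z, w].
In Python, from rig import * gives the robot as it stands.
- The arm moves only by the tool arm_command, never from a script. Its argument "rows" is a list of rows, each an object with "offset": the shift along the tool's x, y, z in mm, a list of three; "rotation": the turn, a rotation vector about the tool's x, y, z in rad, a list of three; "fingers": the opening, from -1 (shut) to 1 (fully open), so that 0 is half open. A call has 1 to 8 rows; each row shifts and turns the commanded pose from where the row before left it, along the tool's axes as they then stand; what a row does not reach is not made up. A row lasts 1/10 s, in which the tool goes at most 50 mm and 8.59 degrees, less where a joint would pass 70% of its speed; a pose out of reach is approached as far as the arm can. A call with a gripper value outside its range is refused whole. The fingers move at their own pace and stop on an object; "grip_force" is the grip in N (left out, the last holds). Time passes only in rows, so rows that do not move let the fingers close. It gives the time, the measured TCP pose, the force, the opening and the grip force at its end, in the units of the state.
- get_state(): the state, without advancing time (a new reading comes with each control period).
- camera(name): name is "scene" or "side" or "wrist"; returns a dict with "frame" (480x640x3 uint8, red, green, blue), "intrinsics" (3x3 intrinsics, pixels), "R" (3x3) and "t" (3): a world point X has camera coordinates R X + t; the wrist camera has in their place "tool_from_camera" (4x4, takes a point from camera to tool coordinates, whose origin is the TCP and whose axes are the flange's). Camera axes: x right, y down, z forward; pixel columns grow to the right and rows downward; lengths in mm; the calibration is good to about 2 mm. The wrist camera is an equidistant fisheye: a pixel r from the principal point sees the ray r / f radians off the axis. A picture is of the moment at which its call begins: read the wrist's pose just before it. There is no depth.
- close_job(): hands the job in; it is judged then, once.
The state is a dict: "clock": time; "qpos": joint angles; "joint_vel": joint speeds; "joint_torque": joint torques, N m; "tcp_pos": TCP position; "orientation": TCP orientation; "force": force on the tool from outside, world axes, zero at the start; "ft_torque": the same for the moment, N m; "width": finger opening in mm; "grip_force": force on a finger pad.
Only numpy, scipy, OpenCV 4.12 (cv2) and the standard library are available. Lean on these libraries where they do the work, as an engineer would, in place of code of your own. Each camera call takes 0.05 s, during which the arm holds its last target. There are 200 camera calls.

## Working session

There is one attempt and no reset: what is moved stays moved. The work goes in short steps, Python scripts to look and compute and a tool call to move; the robot and the scene stay as the last step left them, time stands still between calls to the robot, and variables do not carry over. Pictures are saved under pics/ and viewed, at most 10 in all, crops included, and the job is handed in when it is done.

Besides the shell and the picture viewer there is one more tool, called after "Call:" as name([rows], argument=value, ...), one row to a line, values as JSON. arm_command: Moves the arm, as the interface text tells. Its arguments: {"type":"object","properties":{"rows":{"type":"array"},"grip_force":{"type":"number"}},"required":["rows"]}

```bash
mkdir -p pics
python3 - <<'E'
from rig import *
import cv2,numpy as np,pickle
s=get_state();print(s)
d={}
for n in("scene","side","wrist"):
    c=camera(n);d[n]=c;cv2.imwrite(f"pics/{n}0.png",c["frame"][:,:,::-1])
    print(n,{k:np.round(v,3).tolist() for k,v in c.items() if k!="frame"})
pickle.dump(d,open("c0.pkl","wb"))
E
```

```text
{'clock': 0.0, 'qpos': array([-1.05611748e-01,  4.91522471e-01,  1.55945188e+00, -6.78282298e-07,
        1.09169294e+00, -1.05620483e-01]), 'joint_vel': array([-0.00148776,  0.00082128, -0.00077745, -0.00026749,  0.00039296,
        0.00216599]), 'joint_torque': array([-9.52334158e-04, -6.12640929e+01, -2.58175153e+01,  6.92750537e-02,
        4.83079045e-02, -1.38641695e-05]), 'tcp_pos': array([6.24776303e+02, 3.89408981e-02, 2.33083943e+02]), 'orientation': array([ 7.07103480e-01,  7.07109878e-01, -3.38005978e-04, -4.17689851e-04]), 'force': array([ 0.53289321, -0.03654614,  0.52529442]), 'ft_torque': array([-0.01098278,  0.00427334, -0.01478205]), 'grip_force': 0.0, 'width': 95.32087495239877}
scene {'intrinsics': [[478.679, 0.0, 323.541], [0.0, 478.679, 230.995], [0.0, 0.0, 1.0]], 'R': [[-0.787, -0.617, 0.022], [-0.332, 0.391, -0.858], [0.521, -0.683, -0.512]], 't': [567.188, 158.924, 883.843]}
side {'intrinsics': [[567.705, 0.0, 315.297], [0.0, 567.705, 234.638], [0.0, 0.0, 1.0]], 'R': [[-0.872, -0.489, -0.008], [-0.199, 0.371, -0.907], [0.446, -0.789, -0.421]], 't': [601.603, 98.543, 1015.144]}
wrist {'intrinsics': [[371.648, 0.0, 316.953], [0.0, 371.648, 238.816], [0.0, 0.0, 1.0]], 'tool_from_camera': [[0.0, -0.972, -0.236, 66.668], [1.0, -0.0, 0.001, -0.229], [-0.001, -0.236, 0.972, -149.903], [0.0, 0.0, 0.0, 1.0]]}
```

View pics/scene0.png

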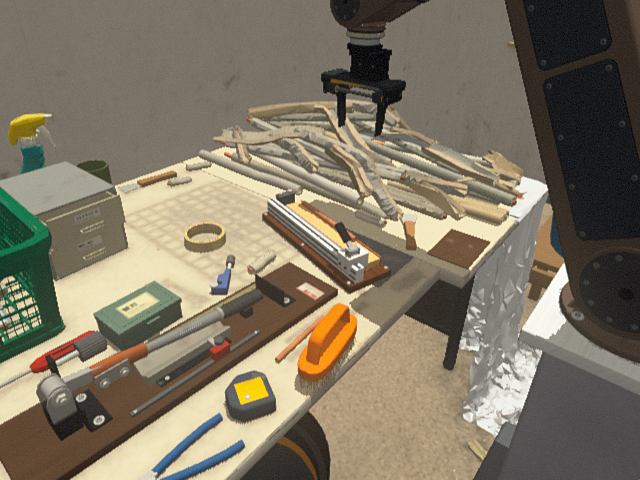

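View pics/wrist0.png

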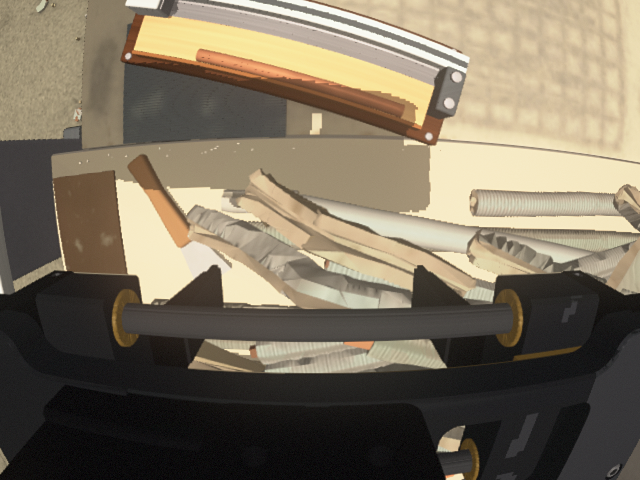

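View pics/side0.png

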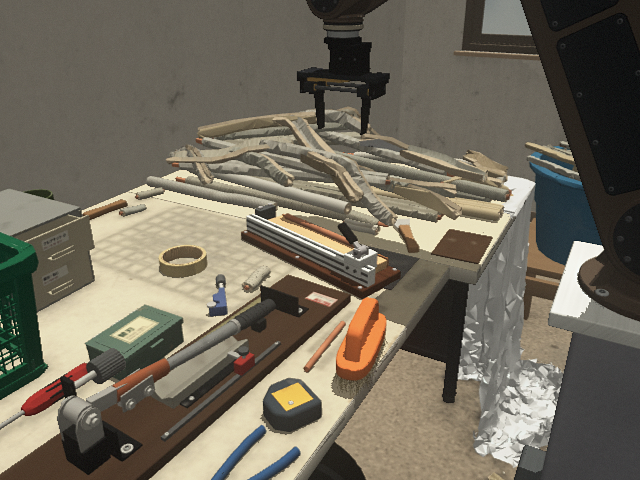

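The tube lies along world x. In the wrist view its ends are near (198,53) and (418,115), the end block is at the right near (450,90), and the tail-stop is at the top left, cut off. The cradle's ledge side faces the heap (world -y). I'll enlarge this part to read the points precisely.

```bash
cat > h.py <<'E'
import numpy as np,cv2,pickle
from scipy.spatial.transform import Rotation as Ro
def wray(c,s,px):
    K=c["intrinsics"];u=(np.array(px,float)-[K[0,2],K[1,2]])/K[0,0]
    r=np.hypot(*u);d=np.array([*(u/r*np.sin(r)),np.cos(r)])
    T=c["tool_from_camera"];R=Ro.from_quat(s["orientation"]).as_matrix()
    return R@T[:3,3]+s["tcp_pos"],R@T[:3,:3]@d
def sray(c,px):
    d=np.linalg.inv(c["intrinsics"])@[*px,1];return -c["R"].T@c["t"],c["R"].T@d
def atz(ray,z):
    o,d=ray;return (o+d*(z-o[2])/d[2])
def sproj(c,X):
    p=c["intrinsics"]@(c["R"]@X+c["t"]);return p[:2]/p[2]
E
python3 - <<'E'
import cv2,pickle
d=pickle.load(open("c0.pkl","rb"))
w=d["wrist"]["frame"][0:150,110:480,::-1];cv2.imwrite("pics/wc.png",cv2.resize(w,None,fx=2.15,fy=2.15,interpolation=cv2.INTER_CUBIC))
s=d["side"]["frame"][190:300,230:410,::-1];cv2.imwrite("pics/sc.png",cv2.resize(s,None,fx=4.4,fy=4.4,interpolation=cv2.INTER_CUBIC))
E
```

```text
(no output)
```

View pics/wc.png

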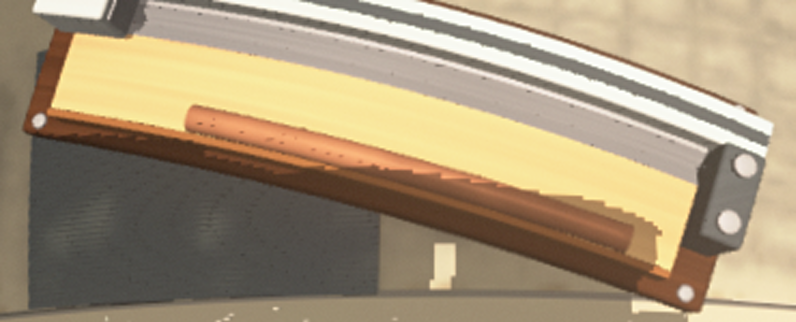

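View pics/sc.png

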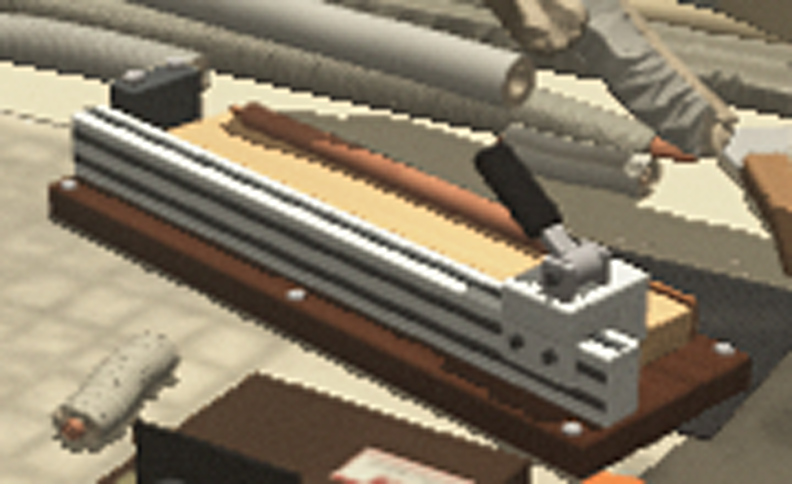

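The wrist crop shows the tube with its ends at crop (188,118) and (632,238), the end block's top corners, and the near board corner at (24,129). The side crop shows the raised lever with its grip tip near (490,150), the far rail corner at (74,115), and board corners at (50,185), (582,443) and (750,355). Next I'll fit the cradle pose to these points.

```bash
cat > fit.py <<'E'
from h import *
from scipy.optimize import least_squares
d=pickle.load(open("c0.pkl","rb"))
s=dict(tcp_pos=np.array([624.78,.04,233.08]),orientation=np.array([.7071035,.7071099,-.000338,-.000418]))
W=[((24,127),(-62,175,18)),((703,238),(-35,-150,62)),((725,146),(9,-150,62)),((765,152),(9,-170,62)),((743,250),(-35,-170,62)),((772,122),(30,-175,50))]
S=[((50,183),(46,-175,18)),((582,447),(46,175,18)),((750,355),(-62,175,18)),((74,115),(30,-175,50)),((645,268),(-12,163,68))]
obs=[(wray(d["wrist"],s,(u/2.15+110,v/2.15)),np.array(X,float)) for (u,v),X in W]
obs+=[(sray(d["side"],(u/4.4+230,v/4.4+190)),np.array(X,float)) for (u,v),X in S]
def Rz(a):return Ro.from_euler("z",a).as_matrix()
def res(p):
    r=[]
    for ray,X in obs:
        Y=Rz(p[2])@X+[p[0],p[1],0];r+=list((atz(ray,X[2])-Y)[:2])
    return r
f=least_squares(res,[600,250,-1.57+3.14-3.14+0.0],loss="soft_l1",f_scale=2)
f2=least_squares(res,[600,250,1.57],loss="soft_l1",f_scale=2)
f=min(f,f2,key=lambda q:q.cost)
print(f.x,f.cost);print(np.round(np.array(res(f.x)).reshape(-1,2),1))
for px in((188,118),(632,238)):
    w=atz(wray(d["wrist"],s,(px[0]/2.15+110,px[1]/2.15)),43);print("tube",w,Rz(f.x[2]).T@(w-[f.x[0],f.x[1],0]))
for cx in range(-60,61,10):pass
# lever tip in side view: plane cradle x=20
o,dd=sray(d["side"],(490/4.4+230,150/4.4+190));R=Rz(f.x[2]).T;o=R@(o-[f.x[0],f.x[1],0]);dd=R@dd;print("lever tip",o+dd*(20-o[0])/dd[0])
E
python3 fit.py
```

```text
[594.4743479  183.99195529 114.36999356] 50.01888625377252
[[ 5.2  0.5]
 [ 2.8 -1.6]
 [ 0.1 -3.2]
 [-0.8  2.1]
 [ 1.5  0.6]
 [-2.8  0.9]
 [-3.  -1. ]
 [-1.3  0.6]
 [ 0.3  1.7]
 [-5.   0.4]
 [ 7.2 -4. ]]
tube [512.16331794 161.99482913  43.        ] [-45.20485897  72.21841827  43.        ]
tube [704.42680739 105.11723379  43.        ] [ -43.09760251 -128.27065797   43.        ]
lever tip [ 20.          99.5172038  113.42443618]
```

```bash
cat >> fit.py <<'E'
print("yaw",f.x[2]%6.2832)
def c2w(X):return Rz(f.x[2])@np.array(X,float)+[f.x[0],f.x[1],0]
def w2c(X):return Rz(f.x[2]).T@(np.array(X)-[f.x[0],f.x[1],0])
E
python3 - <<'E'
from fit import *
print()
for px in((475,200),(430,165),(262,172),(300,195),(350,215),(440,232),(480,232),(317,125)):
  print(px,[w2c(atz(wray(d["wrist"],s,px),z)).round().tolist() for z in(20,60)])
for X in((-68,-28,59),(-80,-28,59)):print(c2w(X))
# probe points of gripper in scene/side imgs
for X in((-85,-88,40),(-115,-118,117),(-115,62,117),(-85,32,40)):
  print(X,[sproj(d[n],c2w(X)).round() for n in("scene","side")])
E
```

```text
[594.4743479  183.99195529 114.36999356] 50.01888625377252
[[ 5.2  0.5]
 [ 2.8 -1.6]
 [ 0.1 -3.2]
 [-0.8  2.1]
 [ 1.5  0.6]
 [-2.8  0.9]
 [-3.  -1. ]
 [-1.3  0.6]
 [ 0.3  1.7]
 [-5.   0.4]
 [ 7.2 -4. ]]
tube [512.16331794 161.99482913  43.        ] [-45.20485897  72.21841827  43.        ]
tube [704.42680739 105.11723379  43.        ] [ -43.09760251 -128.27065797   43.        ]
lever tip [ 20.          99.5172038  113.42443618]
yaw 1.2723935599908192

(475, 200) [[-99.0, -235.0, 20.0], [-100.0, -216.0, 60.0]]
(430, 165) [[-82.0, -175.0, 20.0], [-84.0, -163.0, 60.0]]
(262, 172) [[-139.0, -18.0, 20.0], [-135.0, -23.0, 60.0]]
(300, 195) [[-150.0, -60.0, 20.0], [-145.0, -61.0, 60.0]]
(350, 215) [[-155.0, -113.0, 20.0], [-149.0, -108.0, 60.0]]
(440, 232) [[-143.0, -209.0, 20.0], [-139.0, -193.0, 60.0]]
(480, 232) [[-129.0, -254.0, 20.0], [-126.0, -233.0, 60.0]]
(317, 125) [[-80.0, -56.0, 20.0], [-82.0, -57.0, 60.0]]
[601.26473038 110.76702302  59.        ]
[597.73983668  99.29640297  59.        ]
(-85, -88, 40) [array([326., 205.]), array([312., 216.])]
(-115, -118, 117) [array([330., 169.]), array([312., 176.])]
(-115, 62, 117) [array([379., 197.]), array([375., 197.])]
(-85, 32, 40) [array([357., 226.]), array([353., 233.])]
```

Call:
arm_command([
  {"offset": [0, 0, 0], "rotation": [0, 0, 0.145], "fingers": 1},
  {"offset": [0, 0, 0], "rotation": [0, 0, 0.145], "fingers": 1},
  {"offset": [32, -18, 0], "rotation": [0, 0, 0], "fingers": 1},
  {"offset": [32, -18, 0], "rotation": [0, 0, 0], "fingers": 1},
  {"offset": [32, -18, 40], "rotation": [0, 0, 0], "fingers": 1},
  {"offset": [0, 0, 45], "rotation": [0, 0, 0], "fingers": 1},
  {"offset": [0, 0, 45], "rotation": [0, 0, 0], "fingers": 1},
  {"offset": [0, 0, 25], "rotation": [0, 0, 0], "fingers": 1},
])

```text
clock: 0.95
tcp_pos: [599.9, 104.9, 78.5]
orientation: [0.802, 0.598, -0.002, -0.001]
force: [0.9, 0.5, 0.3]
width: 95.2
grip_force: 0.0
```

Call:
arm_command([
  {"offset": [0, 0, 0], "rotation": [0, 0, 0], "fingers": 1},
  {"offset": [0, 0, 0], "rotation": [0, 0, 0], "fingers": 1},
])

```text
clock: 1.15
tcp_pos: [601.7, 104.6, 82.3]
orientation: [0.802, 0.597, -0.0, -0.0]
force: [0.2, 0.3, -0.1]
width: 95.1
grip_force: 0.0
```

Run:
```python
from rig import *
from fit import *
s1=get_state();print(s1["tcp_pos"],w2c(s1["tcp_pos"]),s1["force"],s1["clock"],Ro.from_quat(s1["orientation"]).as_matrix())
c=camera("wrist");pickle.dump((c,s1),open("c1.pkl","wb"));cv2.imwrite("pics/w1.png",c["frame"][:,:,::-1])
```

```text
[594.4743479  183.99195529 114.36999356] 50.01888625377252
[[ 5.2  0.5]
 [ 2.8 -1.6]
 [ 0.1 -3.2]
 [-0.8  2.1]
 [ 1.5  0.6]
 [-2.8  0.9]
 [-3.  -1. ]
 [-1.3  0.6]
 [ 0.3  1.7]
 [-5.   0.4]
 [ 7.2 -4. ]]
tube [512.16331794 161.99482913  43.        ] [-45.20485897  72.21841827  43.        ]
tube [704.42680739 105.11723379  43.        ] [ -43.09760251 -128.27065797   43.        ]
lever tip [ 20.          99.5172038  113.42443618]
yaw 1.2723935599908192
[601.66223442 104.62175401  82.27631433] [-73.75740721 -30.18508648  82.27631433] [ 0.20001909  0.26105404 -0.06521599] 1.15 [[ 2.86009281e-01  9.58226846e-01 -5.95803901e-05]
 [ 9.58226847e-01 -2.86009281e-01  9.80237051e-06]
 [-7.64764996e-06 -5.98950983e-05 -9.99999998e-01]]
```

View pics/w1.png

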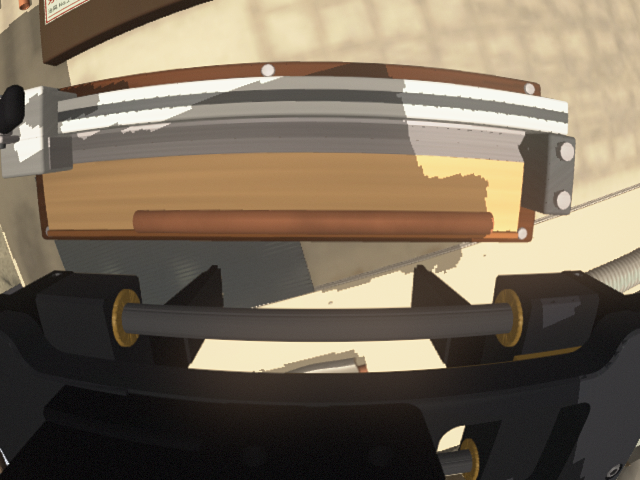

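The tube now lies parallel below the rail with its ends at (134,220) and (492,222). Board corners are at (43,238) and (533,240), and the rail end is at (568,101)-(568,131). The lever and tail-stop are at the far left. I'll refit from this view.

```bash
cat > fit2.py <<'E'
from h import *
from scipy.optimize import least_squares
c,s=pickle.load(open("c1.pkl","rb"))
P=[((43,239),(-62,175,18)),((533,241),(-62,-175,18)),((568,101),(30,-175,50)),((568,131),(10,-175,50)),((573,214),(-35,-170,62)),((134,221),(-44,None,43)),((492,223),(-44,None,43))]
def Rz(a):return Ro.from_euler("z",a).as_matrix()
def w2c(X,p):return Rz(p[2]).T@(np.array(X)-[p[0],p[1],0])
def res(p):
    r=[]
    for u,X in P:
        Y=w2c(atz(wray(c,s,u),X[2]),p);r+=[Y[0]-X[0], 0 if X[1] is None else Y[1]-X[1]]
    return r
f=least_squares(res,[594,184,1.28],loss="soft_l1",f_scale=2);p=f.x
E
python3 - <<'E'
from fit2 import *
print(p,np.round(np.array(res(p)).reshape(-1,2),1))
for u in((134,221),(492,223)):print(w2c(atz(wray(c,s,u),43),p))
print("tcp",w2c(s["tcp_pos"],p))
E
```

```text
[594.4555838  185.01604594   1.27823807] [[ 1.  -4.7]
 [ 0.5  0.1]
 [-1.3  2.2]
 [ 1.1  2. ]
 [-0.2 -1.5]
 [-0.2  0. ]
 [-0.9  0. ]]
[-44.22755691  73.44989002  43.        ]
[ -44.92829774 -127.85407094   43.        ]
tcp [-74.89985672 -30.08636653  82.27631433]
```

Call:
arm_command([
  {"offset": [0, 0, 12], "rotation": [0, 0, 0], "fingers": 1},
  {"offset": [0, 0, 8], "rotation": [0, 0, 0], "fingers": 1},
  {"offset": [0, 0, 0], "rotation": [0, 0, 0], "fingers": 1},
  {"offset": [0, 0, 0], "rotation": [0, 0, 0], "fingers": 1},
])

```text
clock: 1.6
tcp_pos: [601.4, 104.6, 61.8]
orientation: [0.802, 0.597, -0.0, -0.0]
force: [-0.5, 0.2, 0.1]
width: 95.4
grip_force: 0.0
```

Run:
```python
from rig import *
for i in range(3):print(get_state()["tcp_pos"])
```

```text
[601.38927869 104.61967186  61.83683016]
[601.38927869 104.61967186  61.83683016]
[601.38927869 104.61967186  61.83683016]
```

Call:
arm_command([
  {"offset": [0, 0, 3], "rotation": [0, 0, 0], "fingers": 1},
  {"offset": [0, 0, 0], "rotation": [0, 0, 0], "fingers": 1},
  {"offset": [6, 0, 0], "rotation": [0, 0, 0], "fingers": 1},
  {"offset": [5, 0, 0], "rotation": [0, 0, 0], "fingers": 1},
  {"offset": [5, 0, 0], "rotation": [0, 0, 0], "fingers": 1},
  {"offset": [5, 0, 0], "rotation": [0, 0, 0], "fingers": 1},
  {"offset": [5, 0, 0], "rotation": [0, 0, 0], "fingers": 1},
])

```text
clock: 2.3
tcp_pos: [609.0, 130.1, 58.8]
orientation: [0.802, 0.598, 0.0, 0.0]
force: [0.8, -0.5, 0.4]
width: 95.2
grip_force: 0.1
```

Call:
arm_command([
  {"offset": [5, 0, 0], "rotation": [0, 0, 0], "fingers": 1},
  {"offset": [5, 0, 0], "rotation": [0, 0, 0], "fingers": 1},
  {"offset": [5, 0, 0], "rotation": [0, 0, 0], "fingers": 1},
  {"offset": [4, 0, 0], "rotation": [0, 0, 0], "fingers": 1},
  {"offset": [4, 0, 0], "rotation": [0, 0, 0], "fingers": 1},
  {"offset": [4, 0, 0], "rotation": [0, 0, 0], "fingers": 1},
  {"offset": [0, 0, 0], "rotation": [0, 0, 0], "fingers": 1},
  {"offset": [0, 0, 0], "rotation": [0, 0, 0], "fingers": 1},
])

```text
clock: 3.1
tcp_pos: [616.5, 155.4, 58.8]
orientation: [0.802, 0.598, -0.0, 0.0]
force: [-0.0, -0.2, 0.4]
width: 95.0
grip_force: 0.0
```

Run:
```python
from rig import *
from fit2 import *
s1=get_state();print(s1["tcp_pos"],w2c(s1["tcp_pos"],p),s1["force"])
c=camera("wrist");pickle.dump((c,s1),open("c2.pkl","wb"));cv2.imwrite("pics/w2.png",c["frame"][:,:,::-1])
```

```text
[616.47773839 155.43782675  58.77258787] [-21.97016784 -29.61685447  58.77258787] [-0.04429591 -0.19503788  0.39784314]
```

View pics/w2.png

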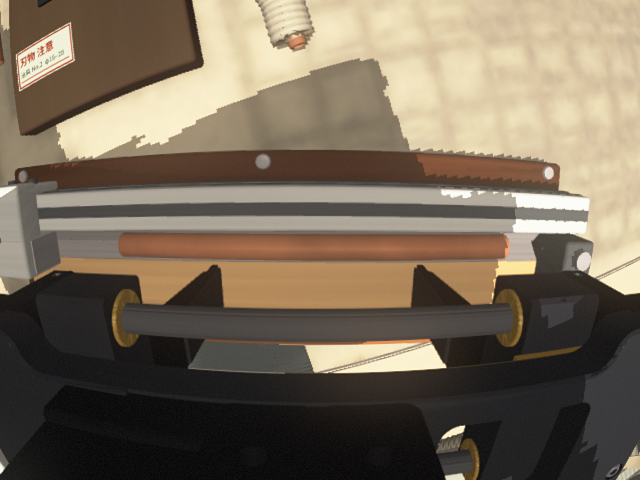

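The tube now lies right beside the rail, with its ends at (120,245) and (508,246). I'll check that numerically and plan the tail-stop approach.

Run:
```python
from rig import *
from fit2 import *
c,s1=pickle.load(open("c2.pkl","rb"))
for u in((120,245),(508,246)):print(w2c(atz(wray(c,s1,u),38.5),p))
print(get_state()["qpos"])
```

```text
[-0.36824083 73.77644053 38.5       ]
[  -0.32907152 -128.7162687    38.5       ]
[ 1.43001642e-01  7.11172134e-01  1.67828549e+00 -6.18852319e-05
  7.52091813e-01  4.33012114e-01]
```

Call:
arm_command([
  {"offset": [-3, 0, -10], "rotation": [0, 0, 0], "fingers": 1},
  {"offset": [0, 0, -40], "rotation": [0, 0, 0], "fingers": -1},
  {"offset": [0, 0, -40], "rotation": [0, 0, 0], "fingers": -1},
  {"offset": [0, 0, -20], "rotation": [0, 0, 0], "fingers": -1},
  {"offset": [0, 0, 0], "rotation": [0, 0, 0.14], "fingers": -1},
  {"offset": [0, 0, 0], "rotation": [0, 0, 0.14], "fingers": -1},
  {"offset": [0, 0, 0], "rotation": [0, 0, 0.14], "fingers": -1},
  {"offset": [0, 0, 0], "rotation": [0, 0, 0.14], "fingers": -1},
])

```text
clock: 3.95
tcp_pos: [615.6, 152.2, 169.7]
orientation: [0.937, 0.35, 0.0, 0.0]
force: [-0.2, 0.6, -0.2]
width: 44.8
grip_force: 0.0
```

Call:
arm_command([
  {"offset": [0, 0, 0], "rotation": [0, 0, 0.144], "fingers": -1},
  {"offset": [0, 0, 0], "rotation": [0, 0, 0.144], "fingers": -1},
  {"offset": [0, 0, 0], "rotation": [0, 0, 0.144], "fingers": -1},
  {"offset": [0, 0, 0], "rotation": [0, 0, 0.144], "fingers": -1},
  {"offset": [0, 0, 0], "rotation": [0, 0, 0.144], "fingers": -1},
  {"offset": [0, 0, 0], "rotation": [0, 0, 0.144], "fingers": -1},
  {"offset": [0, 0, 0], "rotation": [0, 0, 0.144], "fingers": -1},
  {"offset": [0, 0, 0], "rotation": [0, 0, 0], "fingers": -1},
])

```text
clock: 4.75
tcp_pos: [615.6, 152.2, 169.6]
orientation: [0.99, -0.144, 0.0, -0.0]
force: [0.2, 0.8, -0.1]
width: 0.3
grip_force: 0.0
```

```bash
cat > where.py <<'E'
from rig import *
from fit2 import *
s1=get_state();R=Ro.from_quat(s1["orientation"]).as_matrix()
print(s1["clock"],"cradle",w2c(s1["tcp_pos"],p).round(1),"toolx in cradle",(Rz(p[2]).T@R[:,0]).round(3),"F cradle",(Rz(p[2]).T@s1["force"]).round(1),s1["width"],s1["qpos"].round(2))
E
python3 where.py
```

```text
4.75 cradle [-25.3 -29.7 169.6] toolx in cradle [ 0.003 -1.     0.001] F cradle [ 0.8 -0.  -0.1] 0.3309123393221625 [ 0.14  0.57  1.6  -0.    0.97  2.  ]
```

Call:
arm_command([
  {"offset": [-40, -4, 0], "rotation": [0, 0, 0], "fingers": -1},
  {"offset": [-40, -4, 0], "rotation": [0, 0, 0], "fingers": -1},
  {"offset": [-40, -4, 0], "rotation": [0, 0, 0], "fingers": -1},
  {"offset": [-40, -4, 0], "rotation": [0, 0, 0], "fingers": -1},
  {"offset": [-40, -4, 0], "rotation": [0, 0, 0], "fingers": -1},
  {"offset": [-30, -4, 0], "rotation": [0, 0, 0], "fingers": -1},
  {"offset": [0, 0, 20], "rotation": [0, 0, 0], "fingers": -1},
  {"offset": [0, 0, 0], "rotation": [0, 0, 0], "fingers": -1},
])

```text
clock: 5.55
tcp_pos: [400.8, 240.7, 148.2]
orientation: [0.99, -0.141, -0.001, 0.0]
force: [-0.1, 0.2, 0.5]
width: 0.4
grip_force: 0.0
```

```bash
python3 where.py
python3 - <<'E'
from rig import *
import cv2,pickle
s=get_state();c=camera("wrist");pickle.dump((c,s),open("c3.pkl","wb"));cv2.imwrite("pics/w3.png",c["frame"][:,:,::-1])
E
```

```text
5.55 cradle [ -2.5 201.4 148.2] toolx in cradle [ 0.01  -1.    -0.001] F cradle [0.2 0.2 0.5] 0.40524026834081484 [ 0.4   0.39  2.03 -0.    0.72  2.25]
```

View pics/w3.png

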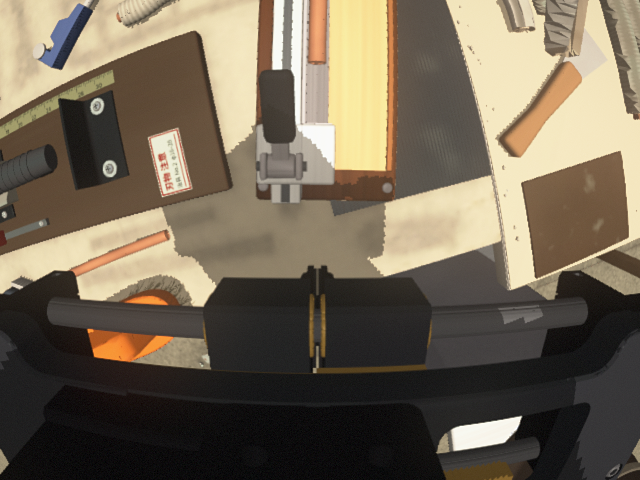

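The view shows the tail-stop (258–335, 124–184) with its raised lever, and the closed fingers aligned at column 318. The brush is well below the gripper body. I'll descend behind the outer face.

Call:
arm_command([
  {"offset": [0, -2, 35], "rotation": [0, 0, 0.008], "fingers": -1},
  {"offset": [0, 0, 30], "rotation": [0, 0, 0], "fingers": -1},
  {"offset": [0, 0, 10], "rotation": [0, 0, 0], "fingers": -1},
  {"offset": [0, 0, 0], "rotation": [0, 0, 0], "fingers": -1},
])

```text
clock: 6.0
tcp_pos: [402.7, 242.3, 73.4]
orientation: [0.989, -0.147, -0.001, 0.001]
force: [-0.0, -0.2, -0.5]
width: 0.0
grip_force: 0.0
```

```bash
python3 where.py
python3 - <<'E'
from fit2 import *
c,s=pickle.load(open("c3.pkl","rb"))
for u in((318,184),(335,155)):print(w2c(atz(wray(c,s,u),68),p))
E
```

```text
6.0 cradle [ -0.5 200.1  73.4] toolx in cradle [-0.002 -1.    -0.001] F cradle [-0.2 -0.  -0.5] 0.0031715813658378497 [ 0.4   0.53  2.09 -0.    0.53  2.27]
[ -2.23730568 156.78409615  68.        ]
[-12.48373702 138.62221247  68.        ]
```

Call:
arm_command([
  {"offset": [15, 0, 0], "rotation": [0, 0, 0], "fingers": -1},
  {"offset": [8, 0, 0], "rotation": [0, 0, 0], "fingers": -1},
  {"offset": [8, 0, 0], "rotation": [0, 0, 0], "fingers": -1},
  {"offset": [8, 0, 0], "rotation": [0, 0, 0], "fingers": -1},
  {"offset": [8, 0, 0], "rotation": [0, 0, 0], "fingers": -1},
  {"offset": [8, 0, 0], "rotation": [0, 0, 0], "fingers": -1},
])

```text
clock: 6.6
tcp_pos: [455.0, 226.5, 74.4]
orientation: [0.989, -0.147, -0.001, 0.0]
force: [-5.0, 2.4, 4.3]
width: 0.7
grip_force: 3.2
```

```bash
python3 where.py
```

```text
6.6 cradle [ -0.5 145.5  74.4] toolx in cradle [-0.003 -1.    -0.001] F cradle [0.8 5.5 4.3] 0.6617641586857084 [0.33 0.56 1.99 0.   0.59 2.2 ]
```

Call:
arm_command([
  {"offset": [8, 0, 0], "rotation": [0, 0, 0], "fingers": -1},
  {"offset": [8, 0, 0], "rotation": [0, 0, 0], "fingers": -1},
  {"offset": [8, 0, 0], "rotation": [0, 0, 0], "fingers": -1},
])

```text
clock: 6.9
tcp_pos: [477.9, 219.5, 74.4]
orientation: [0.989, -0.147, -0.001, 0.0]
force: [-5.4, 2.8, 5.1]
width: 0.3
grip_force: 3.3
```

```bash
python3 where.py
```

```text
6.9 cradle [ -0.6 121.5  74.4] toolx in cradle [-0.003 -1.    -0.001] F cradle [1.1 6.  5.1] 0.3213148439905993 [0.3  0.58 1.95 0.   0.61 2.17]
```

Call:
arm_command([
  {"offset": [5, 0, 0], "rotation": [0, 0, 0], "fingers": -1},
  {"offset": [5, 0, 0], "rotation": [0, 0, 0], "fingers": -1},
  {"offset": [4, 0, 0], "rotation": [0, 0, 0], "fingers": -1},
  {"offset": [2, 0, 0], "rotation": [0, 0, 0], "fingers": -1},
])

```text
clock: 7.3
tcp_pos: [493.2, 214.8, 74.4]
orientation: [0.989, -0.147, -0.001, 0.0]
force: [-5.9, 2.8, 4.7]
width: 0.4
grip_force: 3.2
```

Call:
arm_command([
  {"offset": [1, 0, 0], "rotation": [0, 0, 0], "fingers": -1},
  {"offset": [1, 0, 0], "rotation": [0, 0, 0], "fingers": -1},
])

```text
clock: 7.5
tcp_pos: [494.8, 214.3, 74.3]
orientation: [0.989, -0.147, -0.001, 0.0]
force: [-6.0, 2.8, 4.6]
width: 0.8
grip_force: 3.2
```

Call:
arm_command([
  {"offset": [1, 0, 0], "rotation": [0, 0, 0], "fingers": -1},
  {"offset": [1, 0, 0], "rotation": [0, 0, 0], "fingers": -1},
])

```text
clock: 7.7
tcp_pos: [496.7, 213.8, 74.4]
orientation: [0.989, -0.147, -0.001, 0.0]
force: [-5.8, 2.3, 4.8]
width: 0.3
grip_force: 3.2
```

```bash
python3 where.py
```

```text
7.7 cradle [ -0.7 101.9  74.4] toolx in cradle [-0.003 -1.    -0.001] F cradle [0.6 6.2 4.8] 0.3060306784109875 [0.28 0.59 1.91 0.   0.64 2.15]
```

Call:
arm_command([
  {"offset": [1, 0, 0], "rotation": [0, 0, 0], "fingers": -1},
  {"offset": [1, 0, 0], "rotation": [0, 0, 0], "fingers": -1},
])

```text
clock: 7.9
tcp_pos: [498.6, 213.2, 74.3]
orientation: [0.989, -0.147, -0.001, 0.0]
force: [-6.1, 2.1, 4.8]
width: 0.5
grip_force: 3.2
```

Call:
arm_command([
  {"offset": [1, 0, 0], "rotation": [0, 0, 0], "fingers": -1},
  {"offset": [1, 0, 0], "rotation": [0, 0, 0], "fingers": -1},
])

```text
clock: 8.1
tcp_pos: [500.2, 212.6, 74.3]
orientation: [0.989, -0.147, -0.001, 0.0]
force: [-10.4, 7.1, 7.6]
width: 0.2
grip_force: 6.1
```

```bash
python3 where.py
```

```text
8.1 cradle [-0.7 98.2 74.3] toolx in cradle [-0.003 -1.    -0.002] F cradle [ 3.8 12.   7.6] 0.2195326118765512 [0.28 0.6  1.91 0.   0.64 2.15]
```

Call:
arm_command([
  {"offset": [0.5, 0, 0], "rotation": [0, 0, 0], "fingers": -1},
  {"offset": [0.5, 0, 0], "rotation": [0, 0, 0], "fingers": -1},
  {"offset": [0, 0, 0], "rotation": [0, 0, 0], "fingers": -1},
])

```text
clock: 8.4
tcp_pos: [500.3, 212.6, 74.3]
orientation: [0.989, -0.147, -0.002, 0.0]
force: [-12.2, 7.6, 8.7]
width: 0.5
grip_force: 6.6
```

```bash
python3 where.py
```

```text
8.4 cradle [-0.7 98.2 74.3] toolx in cradle [-0.003 -1.    -0.004] F cradle [ 3.8 13.9  8.7] 0.4586001627010339 [0.28 0.6  1.9  0.   0.64 2.14]
```

Call:
arm_command([
  {"offset": [-12, 0, 0], "rotation": [0, 0, 0], "fingers": -1},
  {"offset": [0, 0, -30], "rotation": [0, 0, 0], "fingers": -1},
  {"offset": [0, 0, -40], "rotation": [0, 0, 0], "fingers": -1},
  {"offset": [0, 0, -20], "rotation": [0, 0, 0], "fingers": -1},
  {"offset": [30, -10, 0], "rotation": [0, 0, 0], "fingers": -1},
  {"offset": [30, -11, 0], "rotation": [0, 0, 0], "fingers": -1},
  {"offset": [12, 0, 0], "rotation": [0, 0, 0], "fingers": -1},
  {"offset": [0, 0, 0], "rotation": [0, 0, 0], "fingers": -1},
])

```text
clock: 9.2
tcp_pos: [566.1, 214.3, 163.5]
orientation: [0.989, -0.147, 0.0, 0.0]
force: [-1.1, -0.7, -0.2]
width: 0.2
grip_force: 0.0
```

```bash
python3 where.py;  python3 - <<'E'
from rig import *
import cv2
c=camera("side")["frame"][170:320,210:410,::-1];cv2.imwrite("pics/s4.png",cv2.resize(c,None,fx=3.9,fy=3.9,interpolation=cv2.INTER_CUBIC))
E
```

```text
9.2 cradle [ 19.9  35.6 163.5] toolx in cradle [-0.004 -1.     0.   ] F cradle [-1.   0.8 -0.2] 0.191280307928758 [ 0.25  0.54  1.68 -0.    0.92  2.12]
```

View pics/s4.png

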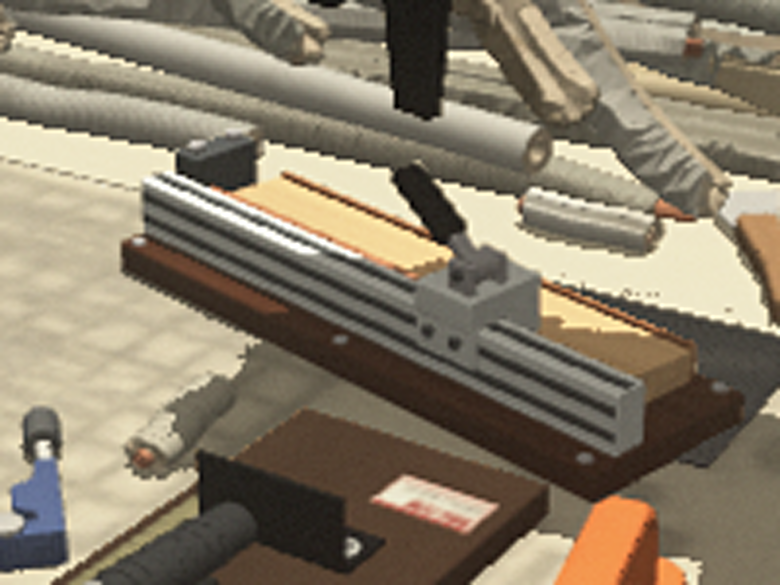

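The tail-stop has moved up, and the fingers are above the raised lever grip at crop (430,200). I'll press down.

Call:
arm_command([
  {"offset": [0, 0, 20], "rotation": [0, 0, 0], "fingers": -1},
  {"offset": [0, 0, 10], "rotation": [0, 0, 0], "fingers": -1},
  {"offset": [0, 0, 6], "rotation": [0, 0, 0], "fingers": -1},
  {"offset": [0, 0, 6], "rotation": [0, 0, 0], "fingers": -1},
  {"offset": [0, 0, 6], "rotation": [0, 0, 0], "fingers": -1},
  {"offset": [0, 0, 6], "rotation": [0, 0, 0], "fingers": -1},
  {"offset": [0, 0, 4], "rotation": [0, 0, 0], "fingers": -1},
])

```text
clock: 9.95
tcp_pos: [565.5, 215.0, 105.4]
orientation: [0.989, -0.147, 0.0, 0.0]
force: [0.4, 0.5, 1.7]
width: 0.3
grip_force: 0.6
```

Call:
arm_command([
  {"offset": [0, 0, 1.5], "rotation": [0, 0, 0], "fingers": -1},
  {"offset": [0, 0, 1], "rotation": [0, 0, 0], "fingers": -1},
])

```text
clock: 10.15
tcp_pos: [565.5, 215.0, 103.2]
orientation: [0.989, -0.147, 0.0, 0.0]
force: [0.9, -0.1, 0.4]
width: 0.2
grip_force: 0.5
```

Call:
arm_command([
  {"offset": [0, 0, 1], "rotation": [0, 0, 0], "fingers": -1},
  {"offset": [0, 0, 0], "rotation": [0, 0, 0], "fingers": -1},
])

```text
clock: 10.35
tcp_pos: [565.5, 215.0, 102.3]
orientation: [0.989, -0.147, 0.0, -0.0]
force: [0.1, -0.4, 0.5]
width: 0.5
grip_force: 0.1
```

```bash
python3 where.py
```

```text
10.35 cradle [ 20.3  36.4 102.3] toolx in cradle [-0.003 -1.     0.   ] F cradle [-0.3 -0.2  0.5] 0.5160709866837201 [0.25 0.62 1.73 0.   0.79 2.12]
```

Now down to the hard stop, in small steps.

Call:
arm_command([
  {"offset": [0, 0, 1], "rotation": [0, 0, 0], "fingers": -1},
  {"offset": [0, 0, 0.5], "rotation": [0, 0, 0], "fingers": -1},
])

```text
clock: 10.55
tcp_pos: [565.6, 215.0, 101.1]
orientation: [0.989, -0.147, 0.0, -0.0]
force: [-0.8, -1.2, 7.8]
width: 0.6
grip_force: 4.0
```

Call:
arm_command([
  {"offset": [0, 0, 0.5], "rotation": [0, 0, 0], "fingers": -1},
  {"offset": [0, 0, 0.5], "rotation": [0, 0, 0], "fingers": -1},
])

```text
clock: 10.75
tcp_pos: [565.6, 215.1, 100.9]
orientation: [0.989, -0.147, 0.0, -0.0]
force: [-3.7, -2.0, 16.0]
width: 0.6
grip_force: 7.9
```

```bash
python3 where.py
```

```text
10.75 cradle [ 20.5  36.3 100.9] toolx in cradle [-0.003 -1.     0.001] F cradle [-3.   2.9 16. ] 0.6495647877137305 [ 0.25  0.62  1.74 -0.    0.79  2.12]
```

Call:
arm_command([
  {"offset": [0, 0, 0], "rotation": [0, 0, 0], "fingers": -1},
  {"offset": [0, 0, -20], "rotation": [0, 0, 0], "fingers": -1},
  {"offset": [0, 0, -40], "rotation": [0, 0, 0], "fingers": -1},
  {"offset": [-40, 0, -40], "rotation": [0, 0, 0], "fingers": -1},
  {"offset": [-50, 0, 0], "rotation": [0, 0, 0], "fingers": -1},
  {"offset": [-40, 0, 0], "rotation": [0, 0, 0], "fingers": -1},
  {"offset": [0, 0, 0], "rotation": [0, 0, 0], "fingers": -1},
  {"offset": [0, 0, 0], "rotation": [0, 0, 0], "fingers": -1},
])

```text
clock: 11.55
tcp_pos: [445.2, 251.9, 195.6]
orientation: [0.989, -0.146, 0.0, -0.0]
force: [1.0, 0.1, -0.5]
width: 0.5
grip_force: 0.0
```

```bash
python3 where.py;  python3 - <<'E'
from rig import *
import cv2,pickle
s=get_state();c=camera("wrist");pickle.dump((c,s),open("c5.pkl","wb"))
a=c["frame"][0:300,150:450,::-1];b=camera("side")["frame"][170:320,240:390,::-1]
f=lambda i:cv2.resize(i,(398,398),interpolation=cv2.INTER_CUBIC)
cv2.imwrite("pics/w5.png",cv2.hconcat([f(a),f(b)]))
E
```

```text
11.55 cradle [ 21.  162.2 195.6] toolx in cradle [-0.001 -1.     0.001] F cradle [ 0.4 -0.9 -0.5] 0.4834377057178217 [ 0.39  0.38  1.88 -0.    0.88  2.25]
```

View pics/w5.png

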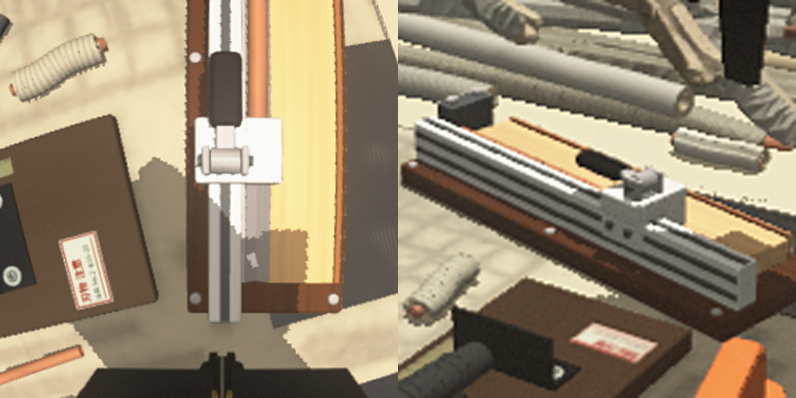

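The lever lies flat along the rail (left crop, around (226,90)). The tube is in the groove and runs straight into the stop at (258,117). Nothing is touched, so I'm handing in.

```bash
python3 -c "
from rig import *
print(close_job())"
```

```text
the job is handed in; nothing more can be done
None
```

I rolled the tube into the groove, pushed the tail-stop until the tube was clamped against the end block, pressed the cam lever flat, and handed the job in at about 12 s; no verdict was returned.

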